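Raise the counterweighted hold-down and slide the blank to the stop

ROBOT

A 6-joint arm with a two-finger parallel gripper is mounted at the origin on the work surface. World frame = base frame: x ahead of the robot, y to its left, z up, the work surface at z = 0. Lengths are in m, angles in rad, forces in N, time in s.
With the tool pointing down it reaches from about 0.25 to 0.775 m from the base axis. Payload 4 kg.
Tool frame: the origin (TCP) lies at the very end of the fingers, on their centre line; the grasp point (between the pads) lies hold_point_z behind it (hold_point_z is the distance from the TCP to the grasp point, in m); z points along the fingers, y is the direction in which the jaws open and shut (so a half turn about z gives the same grasp; the last joint's range is limited). The gripper opens to 94 mm and grips with 3 to 60 N. Pads are 16 mm wide; open, the fingers measure 119 mm over their backs; the gripper's body (75 mm by 177 mm) begins 78 mm behind the grasp point.
Start: joints at [-1.4, 0.087, 1.371, -0, 1.684, -0.103], TCP at [0.149, -0.53, 0.206] pointing down, gripper open.
Joint ranges: [-3.1, 3.1], [-0.76, 2.03], [0.27, 2.55], [-1.08, 4.22], [0.17, 2.65], [-2.57, 2.57]. Speed limits (rad/s): [2.79, 2.79, 3.14, 3.14, 3.14, 3.14].

INTERFACE

Orientations are given as [roll, pitch, yaw] about the fixed x, y, z axes, in that order (R = Rz(yaw) Ry(pitch) Rx(roll)).
In Python, from bench import * gives the robot as it stands.
- The arm moves only by the tool step_arm, never from a script. Its argument "increments" is text: rows parted by semicolons, each of 6 numbers parted by spaces: the shift along the tool's x, y, z in cm, then the turn, a rotation vector about the tool's x, y, z in rad. A call has 1 to 5 rows; each row shifts and turns the commanded pose from where the row before left it, along the tool's axes as they then stand; what a row does not reach is not made up. A row lasts 1/10 s, in which the tool goes at most 50 mm and 8.59 degrees, less where a joint would pass 70% of its speed; a pose out of reach is approached as far as the arm can. A call is refused whole if a number of a shift passes 5 or a number of a turn 0.15, either way. A call with a gripper value outside its range is refused whole. "claw" is the gripper's target within -1 to 1 (shut at 1, half-way at 0, fully open at -1), set as the call begins (left out, the last holds). The fingers move at their own pace and stop on an object; the grip force is fixed at half the most. Time passes only in rows, so rows that do not move let the fingers close. It gives the time, the measured TCP pose, the force and the opening at its end, in the units of the state.
- get_obs(): the state, without advancing time (a new reading comes with each control period).
- snapshot(name): name is "side" or "top" or "wrist"; returns the picture (420x560x3 uint8, red, green, blue); there is no depth.
- calibration(name): a dict with "camera_matrix" (3x3 intrinsics, pixels), "k1" (the pictures are not rectified: a ray, as slopes to the right and down, at radius r is drawn at 1 + k1 r^2 times it, then the intrinsics apply), "eye" and "orientation" of the camera in the world; the wrist camera has in their place "tool_from_camera" (4x4, takes a point from camera to tool coordinates, whose origin is the TCP and whose axes are the flange's). Camera axes: x right, y up, looking along -z (the intrinsics and any distortion apply to the point x, -y, -z); pixel columns grow to the right and rows downward; lengths in m; the calibration is good to about 2 mm. A picture is of the moment at which its call begins: read the wrist's pose just before it. calibration takes no time and is no camera call.
- close_job(): hands the job in, once; it reports no verdict.
The state is a dict: "time": time; "joint_positions": joint angles; "qvel": joint speeds; "joint_torque": joint torques, N m; "tool_pos": TCP position; "ee_rot": TCP orientation; "wrist_force": force on the tool from outside, world axes, zero at the start; "wrist_torque": the same for the moment, N m; "width": finger opening in m.
Only numpy, scipy, OpenCV 4.12 (cv2) and the standard library are available. Lean on these libraries where they do the work, as an engineer would, in place of code of your own. Each camera call takes 0.05 s, during which the arm holds its last target. There are 200 camera calls.

TASK

Push the jig's counterweighted hold-down arm up past its balance point so that it stays raised by itself. Then push the brown wooden blank along its slideway, under the raised arm, until its far edge rests against the end stop. Only push: do not lift the blank, and leave the mug, the paper cup, the sanding block and the tape measure where they stand.

Things in the scene. Friction and masses are not known exactly. Their poses are not given: they have to be found in the camera images.
- jig: chipboard jig fixed to the bench. Origin on the bench top, on the slideway's centre line, straight below the lowered arm's bar; +x along the slideway to the end stop (away from the robot), +y to the hinge post, z up. Deck 290 x 260 x 18 mm, x = -190 to +100, y = -130 to +130 mm, top at z = 18 mm. Two pale guide rails, inner faces at y = +-53 mm, 12 mm wide, tops at z = 30 mm, x = -180 to +50 mm
- stop_face (a point): middle of the near face of the wooden end stop, 10 mm above the deck, at x +50, y 0, z 28 mm of the jig; axes as the jig. The stop is 130 mm wide, its top at z = 44 mm
- bar_hinge (a point): fixed point on the arm's hinge axis, at x 0, y +100, z 115 mm of the jig; axes as the jig; the hinge axis runs along x. Two blue cheeks (x = -21 to +21 mm, 36 mm wide along y, tops at z = 130 mm) hold it
- bar_grip (a point): point on the axis of the arm's red round end, 200 mm from the hinge; moves with the arm (lowered: x 0, y -100, z 115 mm of the jig). Bar: aluminium, 16 x 16 mm, from the hinge to 150 mm out, then the red end, 16 mm diameter, to 235 mm, clear underneath
- hold_arm (a joint): angle of the hold-down arm, rad. 0: lowered, bar level along -y of the jig, across the slideway (so at the start); grows as the free end rises; 1.35: upper stop, bar nearly upright over the hinge. 0.5 to 0.8 kg. Balance at about 0.75 rad: below it the arm falls back to 0, beyond it it swings on by itself to 1.35 and stays. Lifting at the red end takes about 1 N
- blank: brown wooden blank with a pale oblong inlay, loose on the deck between the rails: 120 (x) x 100 (y) x 20 mm, 0.13 to 0.25 kg. Origin at the centre of its underside; axes as the jig's within a few degrees. It starts on the robot's side of the arm, its far edge 25 to 45 mm before the bar's line. Against the stop its origin is at x = -10 mm of the jig
- mug: dark blue mug, 80 mm across and 110 mm high, handle to its +y. Bystander standing loose on the bench beside the jig; origin at the centre of its underside
- cup: small white paper cup, 66 mm across and 75 mm high. Bystander standing loose on the bench beside the jig; origin at the centre of its underside
- sanding_block: cork sanding block, 70 x 40 x 30 mm (x, y, z). Bystander standing loose on the bench beside the jig; origin at the centre of its underside
- tape_measure: yellow tape measure, 60 x 34 x 50 mm (x, y, z). Bystander standing loose on the bench beside the jig; origin at the centre of its underside
- bar_pad (a point): centre of the underside of the black rubber pad (32 mm diameter, 20 mm high) that hangs on a 10 mm stem from the bar, 100 mm from the hinge; lowered it is 8 mm over the deck at x 0, y 0 of the jig and blocks the slideway; it rises with the arm
- counterweight (a point): centre of the arm's dark steel counterweight, a disc of 44 mm diameter, 30 mm thick along the jig's x; lowered: 35 mm behind (+y) and 55 mm above the hinge; raised it hangs on the +y side of the post
Not all that is in view belongs to the job. What is shaped like the blank but orange or yellow is not meant.

How it is judged:
On the way, in this order (a step that is already met when the one before it is completed fails the run):
1. the hold-down arm stands raised near its upper stop (value of joint hold_arm above 1.2 rad), for 0.3 s.
2. the blank lies against the end stop with the arm still raised (x of blank in the frame of jig between -0.0145 and -0.006 m and y of blank in the frame of jig between -0.01 and 0.01 m and z of blank in the frame of jig below 0.024 m and angle between the x axis of blank and the x axis of jig, either way round below 0.08 rad and value of joint hold_arm above 1.2 rad), for 0.2 s.
At the end, for the whole second after the job is handed in: The arm stays raised by itself (joint above 1.2 rad); the blank lies flat and at rest between the rails, its origin at x = -14.5 to -6 mm of the jig (far edge within about 4 mm of the stop), within 10 mm of the centre line and 0.08 rad of square (all of step 2 and linear speed of blank below 0.01 m/s); the robot touches nothing.
It fails at once if the blank is lifted off the deck or tipped (z of blank in the frame of jig above 0.028 m or angle between blank's own z axis and vertical above 0.15 rad).
It fails at once if the mug is moved (distance of mug from where it was at the start of the episode above 0.015 m or angle between mug's own z axis and vertical above 0.3 rad).
It fails at once if the cup is moved (distance of cup from where it was at the start of the episode above 0.015 m or angle between cup's own z axis and vertical above 0.3 rad).
It fails at once if the sanding block is moved (distance of sanding_block from where it was at the start of the episode above 0.015 m or angle between sanding_block's own z axis and vertical above 0.3 rad).
It fails at once if the tape measure is moved (distance of tape_measure from where it was at the start of the episode above 0.015 m or angle between tape_measure's own z axis and vertical above 0.3 rad).
It also fails if it takes over 48 s, if anything falls off the work surface, if the arm or the gripper's body presses on something with over 40 N, if the wrist force passes 120 N, or if a joint passes its speed limit or range.

## Working session

There is one attempt and no reset: what is moved stays moved. The work goes in short steps, Python scripts to look and compute and a tool call to move; the robot and the scene stay as the last step left them, time stands still between calls to the robot, and variables do not carry over. Pictures are saved under pics/ and viewed, about 8 in all and at most 12, crops included, and the job is handed in when it is done.

Besides the shell and the picture viewer there is one more tool, called after "Request:" by a JSON object that holds its "method" and its "body". step_arm: Moves the arm, as the interface text tells. Its arguments: {"type":"object","properties":{"increments":{"type":"string"},"claw":{"type":"number"}},"required":["increments"]}

```bash
mkdir -p pics; ls
python3 - <<'E'
from bench import *
import cv2
for n in("side","top"):
    cv2.imwrite(f"pics/{n}0.png",snapshot(n)[:,:,::-1])
    print(n,calibration(n))
print(calibration("wrist"))
print(get_obs())
E
```

```text
pics
side {'camera_matrix': array([[501.79154031,   0.        , 279.9436721 ],
       [  0.        , 501.79154031, 207.31609107],
       [  0.        ,   0.        ,   1.        ]]), 'k1': -0.11966762948928317, 'eye': array([0.16071056, 0.56936034, 0.86015049]), 'orientation': array([ 0.74026809,  0.0149881 , -2.55787025])}
top {'camera_matrix': array([[542.45981617,   0.        , 269.66011855],
       [  0.        , 542.45981617, 204.96825087],
       [  0.        ,   0.        ,   1.        ]]), 'k1': -0.028209325227978088, 'eye': array([0.4681625 , 0.03074519, 1.22637998]), 'orientation': array([ 0.0548946 , -0.00272762, -1.54187381])}
{'camera_matrix': array([[339.98908891,   0.        , 276.17760771],
       [  0.        , 339.98908891, 203.89165815],
       [  0.        ,   0.        ,   1.        ]]), 'k1': -0.06378783363440083, 'tool_from_camera': array([[ 9.18165227e-04,  9.63318893e-01,  2.68357724e-01,
         7.94421359e-02],
       [ 9.99999575e-01, -8.61225165e-04, -3.29896839e-04,
        -4.86043785e-04],
       [-8.66794318e-05,  2.68357913e-01, -9.63319274e-01,
        -1.79646847e-01],
       [ 0.00000000e+00,  0.00000000e+00,  0.00000000e+00,
         1.00000000e+00]])}
{'time': 0.1, 'joint_positions': array([-1.40010652e+00,  8.78710162e-02,  1.37209485e+00, -2.52904296e-06,
        1.68361531e+00, -1.03141162e-01]), 'qvel': array([ 0.00131136, -0.0014243 , -0.00269673, -0.00157327,  0.0014002 ,
       -0.00190014]), 'joint_torque': array([ 1.74643512e-03, -3.41253483e+01, -3.03300440e+01,  7.18823075e-02,
        3.04228754e-02, -9.41701774e-05]), 'tool_pos': array([ 0.14861944, -0.5290204 ,  0.20443094]), 'ee_rot': array([-3.13961445e+00, -2.02234193e-04,  2.73830490e-01]), 'wrist_force': array([0.59774643, 0.44622275, 0.68337984]), 'wrist_torque': array([ 0.0532808 , -0.01118444,  0.03837809]), 'width': 0.09396190813248587}
```

View pics/top0.png

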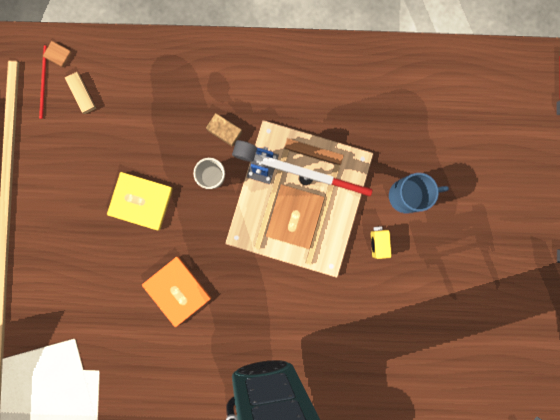

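View pics/side0.png

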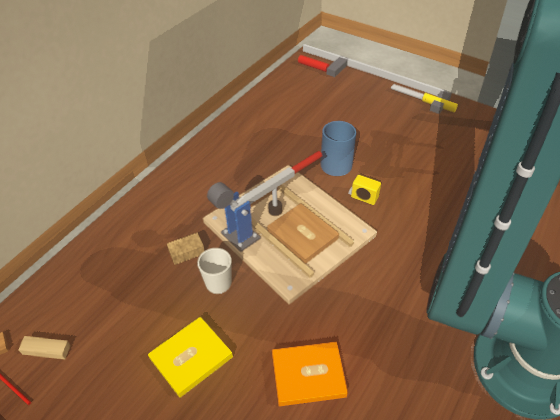

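The top view shows the blank candidates: brown at (297,217) between the rails, orange at (177,292) and yellow at (140,200). I choose the brown one. Deck corners are at about (264,122), (373,153), (338,276) and (227,242). The red end points at the mug (415,193), with the tape at (381,243), the cup at (209,174) and the cork at (224,129). Next is a close crop to check the choice.

```bash
cat > h.py <<'E'
import numpy as np, cv2
from scipy.spatial.transform import Rotation as R
from scipy.optimize import least_squares
from bench import *
def cam(n,obs=None):
    c=calibration(n)
    if n=="wrist":
        T=np.eye(4);T[:3,:3]=R.from_euler('xyz',obs["ee_rot"]).as_matrix();T[:3,3]=obs["tool_pos"]
        M=T@np.array(c["tool_from_camera"]);return c,M[:3,:3],M[:3,3]
    return c,R.from_euler('xyz',c["orientation"]).as_matrix(),np.array(c["eye"])
def proj(C,P):
    c,Rm,e=C; p=(np.atleast_2d(P)-e)@Rm; s=np.c_[p[:,0],-p[:,1]]/-p[:,2:]
    s=s*(1+c["k1"]*(s**2).sum(1,keepdims=True)); K=c["camera_matrix"]
    return s*[K[0,0],K[1,1]]+K[:2,2]
def ray(C,uv,z):
    c,Rm,e=C;K=c["camera_matrix"];d=(np.atleast_2d(uv)-K[:2,2])/[K[0,0],K[1,1]];s=d.copy()
    for _ in range(20): s=d/(1+c["k1"]*(s**2).sum(1,keepdims=True))
    v=np.c_[s[:,0],-s[:,1],-np.ones(len(s))]@Rm.T
    return e+v*((z-e[2])/v[:,2:])
def W(j,P): # jig pose (x,y,yaw) -> world
    c,s=np.cos(j[2]),np.sin(j[2]);P=np.atleast_2d(P)
    return np.c_[j[0]+c*P[:,0]-s*P[:,1],j[1]+s*P[:,0]+c*P[:,1],P[:,2]]
E
python3 - <<'E'
from h import *
im=cv2.imread("pics/top0.png");cv2.imwrite("pics/c0.png",cv2.resize(im[105:295,205:455],None,fx=3.2,fy=3.15,interpolation=cv2.INTER_CUBIC))
C=cam("top")
uv=[(264,122),(373,153),(338,276),(227,242)]
J=np.array([(.1,.13,.018),(.1,-.13,.018),(-.19,-.13,.018),(-.19,.13,.018)])
r=least_squares(lambda j:(proj(C,W(j,J))-uv).ravel(),[.5,0,-.2]);print(r.x,r.fun.round(1))
j=r.x
C2=cam("side")
for P in [(0,.1,.115),(0,-.1,.115),(0,-.235,.115),(.05,0,.028),(-.19,.13,.018),(-.19,-.13,.018),(.1,.13,.018),(0,0,.026)]:
    print(P,W(j,P).round(3),proj(C,W(j,P)).round(),proj(C2,W(j,P)).round())
for n,uv,z in [("mug",(415,193),.11),("cup",(209,174),.075),("tape",(381,243),.05),("cork",(224,129),.03),("blank",(297,217),.038)]:
    p=ray(C,[uv],z)[0];c,s=np.cos(j[2]),np.sin(j[2]);d=p[:2]-j[:2];print(n,p.round(3),"jig",(c*d[0]+s*d[1]).round(3),(-s*d[0]+c*d[1]).round(3))
E
```

```text
[ 0.59615562 -0.05078212 -0.26040964] [-0.6 -2.2  1.3 -0.4  0.3  1.  -0.9  1.5]
(0, 0.1, 0.115) [[0.622 0.046 0.115]] [[263. 160.]] [[238. 204.]]
(0, -0.1, 0.115) [[ 0.57  -0.147  0.115]] [[356. 188.]] [[309. 159.]]
(0, -0.235, 0.115) [[ 0.536 -0.278  0.115]] [[419. 206.]] [[351. 133.]]
(0.05, 0, 0.028) [[ 0.644 -0.064  0.028]] [[313. 157.]] [[262. 196.]]
(-0.19, 0.13, 0.018) [[0.446 0.124 0.018]] [[226. 244.]] [[290. 298.]]
(-0.19, -0.13, 0.018) [[ 0.379 -0.127  0.018]] [[338. 277.]] [[378. 229.]]
(0.1, 0.13, 0.018) [[0.726 0.049 0.018]] [[263. 120.]] [[203. 216.]]
(0, 0, 0.026) [[ 0.596 -0.051  0.026]] [[307. 178.]] [[276. 209.]]
mug [ 0.563 -0.27   0.11 ] jig 0.025 -0.221
cup [0.594 0.161 0.075] jig -0.057 0.204
tape [ 0.457 -0.214  0.05 ] jig -0.092 -0.194
cork [0.7   0.136 0.03 ] jig 0.053 0.207
blank [ 0.509 -0.031  0.038] jig -0.089 -0.004
```

View pics/c0.png

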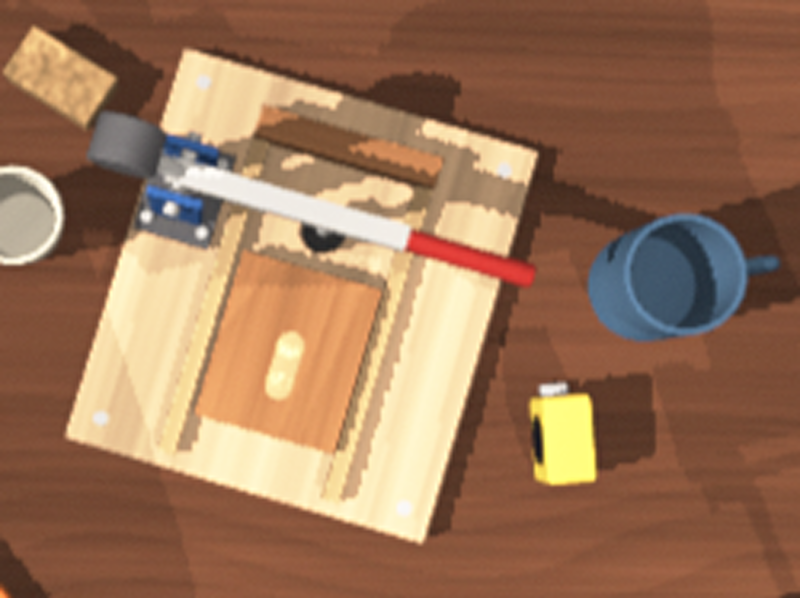

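The crop confirms the brown blank, with its pale inlay, between the rails and squarely in the slideway. The jig is at (0.596, -0.051) with yaw -0.26, and the deck corners fit within about 2 px. The mug is at jig (25, -221) mm and the bar tip is at y = -135, so they are clear of each other.

The plan has three parts:
- Shut the gripper and align it with the jig's x axis.
- Tilt the fingers forward, reach under the red end and lift it along its arc.
- Push the blank with tilted fingertips.

I start with the yaw, then travel.

Request:
{"method": "step_arm", "body": {"increments": "0 0 0 0 0 0.134; 0 0 0 0 0 0.134; 0 0 0 0 0 0.134; 0 0 0 0 0 0.132", "claw": 1}}

```text
time: 0.5
tool_pos: [0.1486, -0.5292, 0.2048]
ee_rot: [-3.14, 0.001, -0.266]
wrist_force: [0.3, 0.5, 0.2]
width: 0.0657
```

Request:
{"method": "step_arm", "body": {"increments": "1.7 -4 0 0 0 0; 1.7 -4 0 0 0 0; 1.7 -4 0 0 0 0; 1.7 -4 0 0 0 0; 1.7 -4 0 0 0 0"}}

```text
time: 1.0
tool_pos: [0.2829, -0.3564, 0.2049]
ee_rot: [-3.141, 0.0, -0.261]
wrist_force: [0.2, -0.6, 0.7]
width: 0.0254
```

Request:
{"method": "step_arm", "body": {"increments": "1.7 -4 0 0 0 0; 1.7 -4 0 0 0 0; 1.7 -4 0 0 0 0; 1.7 -4 0 0 0 0; 1.7 -4 0 0 0 0"}}

```text
time: 1.5
tool_pos: [0.4165, -0.185, 0.2051]
ee_rot: [3.142, 0.0, -0.26]
wrist_force: [1.0, 0.5, -0.3]
width: 0.0004
```

Request:
{"method": "step_arm", "body": {"increments": "2 -4 0 0 0 0; 2 -4 0 0 0 0; 0 0 0 0 0 0"}}

```text
time: 1.8
tool_pos: [0.4771, -0.1156, 0.2045]
ee_rot: [-3.139, 0.001, -0.253]
wrist_force: [-0.1, 1.0, 0.5]
width: 0.0007
```

Request:
{"method": "step_arm", "body": {"increments": "0 0 0 0 0.143 0; 0 0 0 0 0.143 0; 0 0 0 0 0.143 0; 0 0 0 0 0.143 0"}}

```text
time: 2.2
tool_pos: [0.4749, -0.1205, 0.2061]
ee_rot: [3.14, -0.578, -0.26]
wrist_force: [0.0, 0.5, 1.1]
width: 0.0003
```

Request:
{"method": "step_arm", "body": {"increments": "0 0 0 0 0.143 0; 0 0 0 0 0.143 0; 0 0 0 0 0.142 0; 0 0 0 0 0 0"}}

```text
time: 2.6
tool_pos: [0.4769, -0.1197, 0.1883]
ee_rot: [-3.134, -0.975, -0.268]
wrist_force: [-0.6, 0.1, -1.8]
width: 0.0005
```

```bash
cat >> h.py <<'E'
uv=[(262.8,120.9),(372.8,153.3),(337.2,277.4),(225.9,243.7)]
J=np.array([(.1,.13,.018),(.1,-.13,.018),(-.19,-.13,.018),(-.19,.13,.018)])
uvs=[(204,219),(376,234),(290,300)]
j=least_squares(lambda j:np.r_[(proj(cam("top"),W(j,J))-uv).ravel(),.3*(proj(cam("side"),W(j,J[[0,2,3]]))-uvs).ravel()],[.5,0,-.2]).x
def injig(p):
    c,s=np.cos(j[2]),np.sin(j[2]);d=np.array(p)[:2]-j[:2];return np.array([c*d[0]+s*d[1],-s*d[0]+c*d[1],p[2]])
def to(P): # tool-axis shift (cm) to jig point P at the present orientation
    o=get_obs();return 100*R.from_euler('xyz',o["ee_rot"]).as_matrix().T@(W(j,P)[0]-o["tool_pos"])
E
python3 - <<'E'
from h import *
o=get_obs();print(j,o["joint_positions"].round(3),injig(o["tool_pos"]).round(4),o["ee_rot"])
Rm=R.from_euler('xyz',o["ee_rot"]).as_matrix();c,s=np.cos(j[2]),np.sin(j[2]);Rj=np.array([[c,-s,0],[s,c,0],[0,0,1]])
print((Rj.T@Rm).round(3)); print("per cm jig x,y,z in tool:\n",(Rm.T@Rj).T.round(3))
for P in [(-.06,-.095,.09),(-.04,-.095,.06),(.03,-.095,.06)]:print(P,to(P).round(2))
cv2.imwrite("pics/w1.png",snapshot("wrist")[:,:,::-1])
E
```

```text
[ 0.59469529 -0.04870491 -0.26074704] [-0.512 -0.755  2.314  0.348  0.652  1.151] [-0.0955 -0.0989  0.1883] [-3.13410776 -0.97548875 -0.26799667]
[[ 0.561 -0.001  0.828]
 [-0.004 -1.     0.001]
 [ 0.828 -0.004 -0.561]]
per cm jig x,y,z in tool:
 [[ 0.561 -0.001  0.828]
 [-0.004 -1.     0.001]
 [ 0.828 -0.004 -0.561]]
(-0.06, -0.095, 0.09) [-6.16 -0.36  8.45]
(-0.04, -0.095, 0.06) [-7.52 -0.35 11.79]
(0.03, -0.095, 0.06) [-3.59 -0.35 17.59]
```

View pics/w1.png

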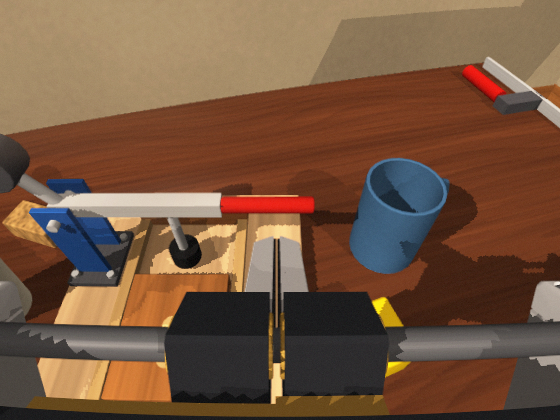

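The wrist view shows the fingertips (277,240) pointing just below the red end (221–314, 205), with the mug (400,215) well clear to the right. I move down and forward under the bar, in stages.

Request:
{"method": "step_arm", "body": {"increments": "-2 -0.1 2.8 0 0 0; -2 -0.1 2.8 0 0 0; -2.2 -0.1 2.9 0 0 0; -1.4 0 3.3 0 0 0; 0 0 0 0 0 0"}}

```text
time: 3.15
tool_pos: [0.5373, -0.1306, 0.085]
ee_rot: [-3.133, -0.997, -0.262]
wrist_force: [-0.6, -0.9, -0.7]
width: 0.0006
```

Run:
```python
from h import *
o=get_obs();print(o["joint_positions"].round(3),injig(o["tool_pos"]).round(4),o["ee_rot"])
for P in [(0,-.095,.06),(.03,-.095,.06)]:print(P,to(P).round(2))
```

```text
[-0.445 -0.372  2.363  0.792  0.229  0.691] [-0.0344 -0.0939  0.085 ] [-3.13285329 -0.99738552 -0.26152626]
(0, -0.095, 0.06) [-0.24  0.14  4.25]
(0.03, -0.095, 0.06) [1.39 0.16 6.77]
```

Request:
{"method": "step_arm", "body": {"increments": "0.1 0.1 2 0 -0.03 0; 0.2 0 2 0 -0.03 0; 0.3 0 1.8 0 -0.03 0; 0 0 0 0 0 0"}}

```text
time: 3.55
tool_pos: [0.5894, -0.1463, 0.0641]
ee_rot: [-3.141, -0.919, -0.255]
wrist_force: [-0.7, 0.2, 0.8]
width: 0.0003
```

Run:
```python
from h import *
o=get_obs();print(o["joint_positions"].round(3),injig(o["tool_pos"]).round(4),o["ee_rot"])
for P in [(.03,-.095,.06),(.03,-.095,.09),(.03,-.06,.20)]:print(P,to(P).round(2))
cv2.imwrite("pics/w2.png",snapshot("wrist")[:,:,::-1])
```

```text
[-0.407 -0.167  2.213  0.593  0.218  0.896] [ 0.02   -0.0956  0.0641] [-3.14101976 -0.91861107 -0.25489915]
(0.03, -0.095, 0.06) [ 0.28 -0.06  1.04]
(0.03, -0.095, 0.09) [ 2.66 -0.06 -0.78]
(0.03, -0.06, 0.2) [11.42 -3.56 -7.43]
```

View pics/w2.png

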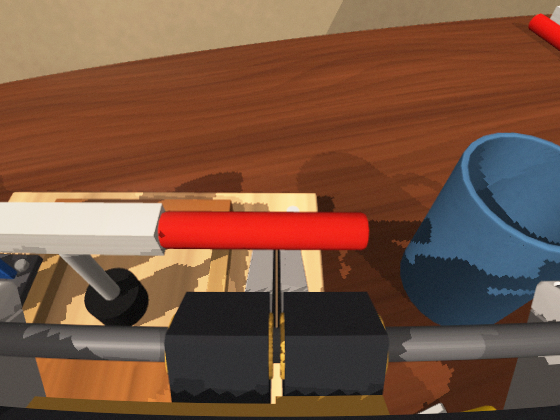

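The red end (160–368, 230) now crosses over the fingers near their tips, and the mug is clear of the gripper. I lift along the arc.

Request:
{"method": "step_arm", "body": {"increments": "0.7 0 -0.55 0 0 0; 0.7 0 -0.55 0 0 0; 0.9 -0.1 -0.7 0 0 0; 0.9 -0.1 -0.7 0 0 0; 0 0 0 0 0 0"}}

```text
time: 4.1
tool_pos: [0.5859, -0.143, 0.103]
ee_rot: [-3.14, -0.917, -0.256]
wrist_force: [0.4, -0.1, -0.7]
width: 0.0005
```

Run:
```python
from h import *
o=get_obs();print(o["joint_positions"].round(3),injig(o["tool_pos"]).round(4),o["ee_rot"],o["wrist_force"].round(1))
for P in [(.02,-.083,.174),(.02,-.057,.214),(.02,-.022,.246)]:print(P,to(P).round(2))
```

```text
[-0.402 -0.252  2.185  0.381  0.318  1.118] [ 0.0158 -0.0934  0.103 ] [-3.14012934 -0.91715173 -0.25624213] [ 0.4 -0.1 -0.7]
(0.02, -0.083, 0.174) [ 5.89 -1.04 -3.98]
(0.02, -0.057, 0.214) [ 9.08 -3.64 -6.4 ]
(0.02, -0.022, 0.246) [11.63 -7.15 -8.32]
```

Request:
{"method": "step_arm", "body": {"increments": "1.2 -0.2 -0.8 0 0 0; 1.2 -0.2 -0.8 0 0 0; 1.2 -0.2 -0.8 0 0 0; 1.2 -0.2 -0.8 0 0 0; 1.2 -0.3 -0.8 0 0 0"}}

```text
time: 4.6
tool_pos: [0.5919, -0.133, 0.1707]
ee_rot: [-3.138, -0.91, -0.258]
wrist_force: [-0.5, 0.8, -0.6]
width: 0.0007
```

Run:
```python
from h import *
cv2.imwrite("pics/w3.png",np.hstack([cv2.resize(snapshot("wrist"),(400,300)),cv2.resize(snapshot("side")[60:300,150:470],(400,300))])[:,:,::-1])
o=get_obs();print(o["joint_positions"].round(3),injig(o["tool_pos"]).round(4),o["ee_rot"],o["wrist_force"].round(1))
for P in [(.02,-.083,.174),(.02,-.057,.214),(.02,-.022,.246)]:print(P,to(P).round(2))
```

```text
[-0.366 -0.336  2.087  0.192  0.484  1.334] [ 0.021  -0.0822  0.1746] [-3.1391066  -0.91717488 -0.25689646] [ 1.   0.1 -0.1]
(0.02, -0.083, 0.174) [-0.11  0.08 -0.05]
(0.02, -0.057, 0.214) [ 3.08 -2.52 -2.46]
(0.02, -0.022, 0.246) [ 5.62 -6.03 -4.39]
```

View pics/w3.png

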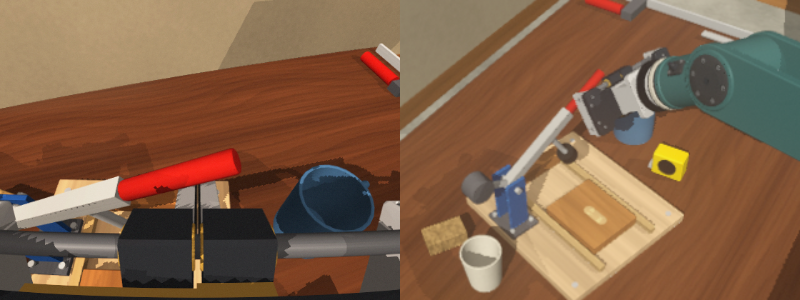

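The left half (wrist) shows the red end resting on the fingers at about (190,175). The right half (side) shows the bar risen to about 0.45 rad, with all bystanders in place. I continue along the arc past the balance point.

Request:
{"method": "step_arm", "body": {"increments": "1 -0.8 -0.8 0 0 0; 1 -0.8 -0.8 0 0 0; 1.1 -0.9 -0.85 0 0 0; 0.85 -1.15 -0.65 0 0 0; 0.85 -1.15 -0.65 0 0 0"}}

```text
time: 5.2
tool_pos: [0.6042, -0.0868, 0.2312]
ee_rot: [-3.138, -0.91, -0.259]
wrist_force: [-0.5, -0.0, -0.2]
width: 0.0003
```

Request:
{"method": "step_arm", "body": {"increments": "0.85 -1.2 -0.65 0 0 0; 0.5 -1 -0.4 0 0 0; 0 0 0 0 0 0; 0 0 0 0 0 0; 0 0 0 0 0 0"}}

```text
time: 5.7
tool_pos: [0.6096, -0.0661, 0.247]
ee_rot: [-3.138, -0.909, -0.259]
wrist_force: [-0.0, -0.0, -0.3]
width: 0.0001
```

Run:
```python
from h import *
cv2.imwrite("pics/w4.png",np.hstack([cv2.resize(snapshot("wrist"),(400,300)),cv2.resize(snapshot("side")[60:300,150:470],(400,300))])[:,:,::-1])
o=get_obs();print(o["joint_positions"].round(3),injig(o["tool_pos"]).round(4),o["ee_rot"],o["wrist_force"].round(1))
```

```text
[-0.156 -0.366  1.954 -0.128  0.651  1.736] [ 0.0191 -0.0131  0.2473] [-3.13790404 -0.90903617 -0.25906906] [-0.7 -0.2 -0.3]
```

View pics/w4.png

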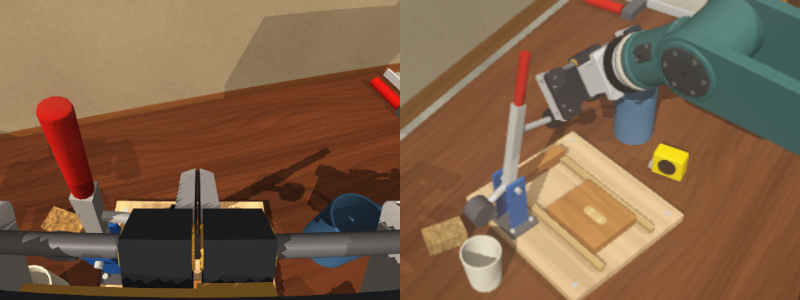

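The side view shows the bar nearly upright and standing on its own (red tip at (525,60)), with the gripper clear of it and the blank, mug, cup and cork unmoved. I retract along the tool axis, then reduce the tilt to about 0.5 rad.

Request:
{"method": "step_arm", "body": {"increments": "0 0 -4 0 0 0; 0 0 -4 0 0 0; -1.8 0 -2.4 0 -0.14 0; -1.8 0 -2.4 0 -0.14 0; -2 0 -2 0 -0.14 0"}}

```text
time: 6.3
tool_pos: [0.4625, -0.0275, 0.3085]
ee_rot: [-3.138, -0.488, -0.257]
wrist_force: [0.1, -0.2, 0.0]
width: 0.0004
```

Run:
```python
from h import *
C=cam("top")
im=snapshot("top")
o=get_obs();print(o["joint_positions"].round(3),injig(o["tool_pos"]).round(4),o["ee_rot"],o["wrist_force"].round(1))
for P in [(-.19,-.002,.1),(-.175,-.002,.029)]:print(P,to(P).round(2),proj(C,W(j,P)))
cv2.imwrite("pics/t2.png",cv2.resize(im[105:295,205:455],None,fx=3.2,fy=3.15,interpolation=cv2.INTER_CUBIC)[:,:,::-1])
# blank outline predicted at x=-.089 on crop
for P in [(-.029,.05,.038),(-.029,-.05,.038),(-.149,-.05,.038),(-.149,.05,.038)]: print(((proj(C,W(j,P))-[205,105])*[3.2,3.15]).round())
```

```text
[-0.145 -0.477  1.71  -0.05   1.423  1.678] [-0.1325 -0.0136  0.3121] [-3.13786802 -0.48768812 -0.2574064 ] [ 1.5 -1.1  3.9]
(-0.19, -0.002, 0.1) [-15.02  -1.12  16.05] [[283.02872256 263.08078038]]
(-0.175, -0.002, 0.029) [-17.02  -1.09  23.02] [[284.08579792 254.84104018]]
[[241. 250.]]
[[381. 291.]]
[[332. 456.]]
[[191. 415.]]
```

View pics/t2.png

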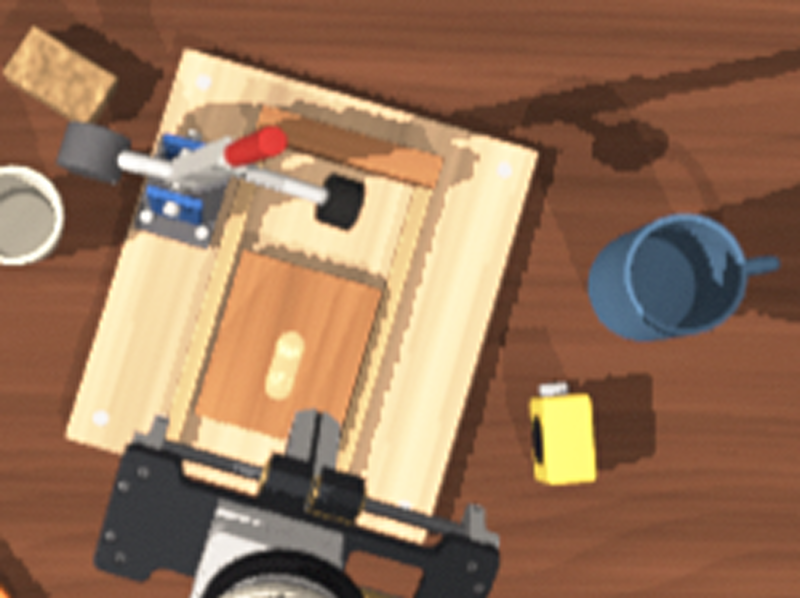

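The bar is raised and stays so by itself. The blank's corners at (247,250), (383,288), (335,450) and (197,412) put its centre at about x = -86 mm, y = -2 mm, square to the jig, with its near edge at x = -146 mm. I descend behind it.

Request:
{"method": "step_arm", "body": {"increments": "-3 -0.2 3.2 0 0 0; -3 -0.2 3.2 0 0 0; -3 -0.2 3.2 0 0 0; -3 -0.2 3.2 0 0 0; -3 -0.2 3.2 0 0 0"}}

```text
time: 6.85
tool_pos: [0.4114, -0.0033, 0.0927]
ee_rot: [-3.139, -0.492, -0.257]
wrist_force: [0.8, 0.3, -0.1]
width: 0.001
```

Request:
{"method": "step_arm", "body": {"increments": "0 0 0 0 0 0"}}

```text
time: 6.95
tool_pos: [0.4028, -0.0023, 0.0814]
ee_rot: [3.14, -0.469, -0.254]
wrist_force: [-1.2, -0.1, -2.4]
width: 0.0005
```

Run:
```python
from h import *
o=get_obs();print(o["joint_positions"].round(3),injig(o["tool_pos"]).round(4),o["ee_rot"],o["wrist_force"].round(1))
for P in [(-.175,-.003,.028),(-.165,-.003,.028)]:print(P,to(P).round(2))
```

```text
[-0.075 -0.58   2.218 -0.095  1.043  1.779] [-0.1974 -0.0047  0.0814] [ 3.14018506 -0.46912064 -0.25431298] [-1.2 -0.1 -2.4]
(-0.175, -0.003, 0.028) [-0.42 -0.16  5.78]
(-0.165, -0.003, 0.028) [ 0.47 -0.15  6.23]
```

Request:
{"method": "step_arm", "body": {"increments": "-0.1 -0.1 1.8 0 0 0; -0.1 0 1.8 0 0 0; -0.1 0 1.2 0 0 0; 0 0 0 0 0 0"}}

```text
time: 7.35
tool_pos: [0.4333, -0.0078, 0.053]
ee_rot: [-3.139, -0.493, -0.257]
wrist_force: [0.8, -1.0, 0.3]
width: 0.0007
```

Run:
```python
from h import *
cv2.imwrite("pics/w5.png",snapshot("wrist")[:,:,::-1])
o=get_obs();print(injig(o["tool_pos"]).round(4),o["ee_rot"],o["wrist_force"].round(1))
Rm=R.from_euler('xyz',o["ee_rot"]).as_matrix();c,s=np.cos(j[2]),np.sin(j[2]);print("1cm jig x:",Rm.T@[c,s,0])
for P in [(-.175,-.003,.028),(-.155,-.003,.028),(-.08,-.003,.028)]:print(P,to(P).round(2))
```

```text
[-0.1663 -0.002   0.0537] [-3.13838884 -0.49388397 -0.25732029] [0.3 0.2 0.5]
1cm jig x: [0.88049314 0.00494548 0.47403309]
(-0.175, -0.003, 0.028) [-1.98  0.11  1.85]
(-0.155, -0.003, 0.028) [-0.22  0.12  2.8 ]
(-0.08, -0.003, 0.028) [6.38 0.15 6.36]
```

View pics/w5.png

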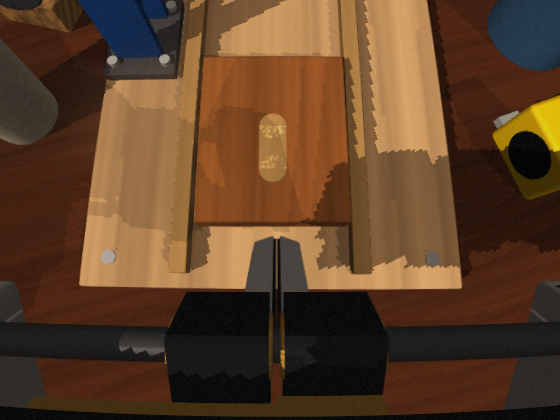

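The wrist view shows the fingertips (277,240) centred behind the blank's near edge (row 222, centre column 273). I lower, then push slowly along jig +x.

Request:
{"method": "step_arm", "body": {"increments": "-1 -0.1 0.9 0 0 0; -1 -0.1 0.9 0 0 0; 0 0 0 0 0 0; 0.9 0 0.47 0 0 0; 0.9 0 0.47 0 0 0"}}

```text
time: 7.9
tool_pos: [0.4431, -0.0079, 0.0265]
ee_rot: [-3.139, -0.491, -0.256]
wrist_force: [-0.8, 0.9, 0.2]
width: 0.0006
```

Run:
```python
from h import *
o=get_obs();print(injig(o["tool_pos"]).round(4),o["ee_rot"],o["wrist_force"].round(1))
for P in [(-.09,0,.028),(-.077,0,.028)]:print(P,to(P).round(2))
```

```text
[-0.157   0.0004  0.0265] [-3.13874529 -0.49124744 -0.25600727] [-0.8  0.9  0.2]
(-0.09, 0, 0.028) [5.98 0.08 3.03]
(-0.077, 0, 0.028) [7.13 0.09 3.64]
```

Request:
{"method": "step_arm", "body": {"increments": "0.9 0 0.45 0 0 0; 0.9 0 0.45 0 0 0; 0.9 0 0.45 0 0 0; 0.9 0 0.45 0 0 0; 0.8 0 0.4 0 0 0"}}

```text
time: 8.4
tool_pos: [0.4911, -0.0207, 0.0275]
ee_rot: [-3.139, -0.49, -0.257]
wrist_force: [-0.2, 0.2, -1.6]
width: 0.0005
```

Request:
{"method": "step_arm", "body": {"increments": "0.7 0 0.35 0 0 0; 0.5 0 0.25 0 0 0; 0.3 0 0.15 0 0 0; 0 0 0 0 0 0"}}

```text
time: 8.8
tool_pos: [0.5071, -0.0248, 0.0284]
ee_rot: [-3.139, -0.491, -0.257]
wrist_force: [0.4, -0.2, -1.2]
width: 0.0004
```

Run:
```python
from h import *
C=cam("top");im=snapshot("top")
o=get_obs();print(injig(o["tool_pos"]).round(4),o["ee_rot"],o["wrist_force"].round(1))
for P in [(-.077,0,.028)]:print(P,to(P).round(2))
cv2.imwrite("pics/t3.png",cv2.resize(im[105:255,205:405],None,fx=4,fy=4,interpolation=cv2.INTER_CUBIC)[:,:,::-1])
for P in [(.05,.053,.03),(.05,-.053,.03),(.05,-.065,.044),(-.01+.06,.05,.038),(-.01+.06,-.05,.038),(-.01-.06,-.05,.038),(-.01-.06,.05,.038)]: print(P,((proj(C,W(j,P))-[205,105])*4).round())
```

```text
[-0.091   0.0005  0.0284] [-3.13875759 -0.49124367 -0.25666418] [-0.5  0.  -0.5]
(-0.077, 0, 0.028) [1.21 0.06 0.7 ]
(0.05, 0.053, 0.03) [[337. 182.]]
(0.05, -0.053, 0.03) [[520. 236.]]
(0.05, -0.065, 0.044) [[544. 239.]]
(0.049999999999999996, 0.05, 0.038) [[342. 181.]]
(0.049999999999999996, -0.05, 0.038) [[516. 232.]]
(-0.06999999999999999, -0.05, 0.038) [[455. 441.]]
(-0.06999999999999999, 0.05, 0.038) [[280. 389.]]
```

View pics/t3.png

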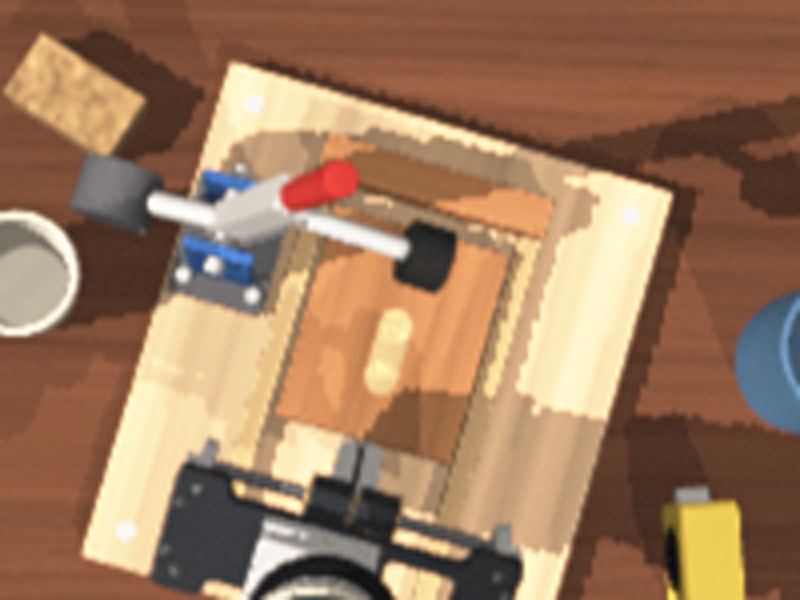

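The blank has slid 56 mm and is square. Its near edge is at (275,415)–(447,463) against a target of (280,389)–(455,441), so about 13 mm remain, which matches the tool's own reading. I finish gently and watch the force.

Request:
{"method": "step_arm", "body": {"increments": "0.3 0 0.15 0 0 0; 0.3 0 0.15 0 0 0; 0.2 0 0.1 0 0 0; 0.1 0 0.05 0 0 0; 0 0 0 0 0 0"}}

```text
time: 9.35
tool_pos: [0.5164, -0.0272, 0.0284]
ee_rot: [-3.139, -0.49, -0.257]
wrist_force: [-0.4, 0.5, -0.4]
width: 0.0001
```

Request:
{"method": "step_arm", "body": {"increments": "0.1 0 0.05 0 0 0; 0.1 0 0.05 0 0 0; 0 0 0 0 0 0"}}

```text
time: 9.65
tool_pos: [0.5186, -0.0278, 0.0284]
ee_rot: [-3.139, -0.49, -0.257]
wrist_force: [-1.0, 1.1, -0.9]
width: 0.0
```

Run:
```python
from h import *
o=get_obs();print(injig(o["tool_pos"]).round(4),o["wrist_force"].round(1))
```

```text
[-0.079   0.0006  0.0284] [-1.   1.1 -0.9]
```

Request:
{"method": "step_arm", "body": {"increments": "0.1 0 0.05 0 0 0; 0.1 0 0.05 0 0 0; 0 0 0 0 0 0"}}

```text
time: 9.95
tool_pos: [0.5206, -0.0283, 0.0284]
ee_rot: [-3.139, -0.49, -0.257]
wrist_force: [-1.9, 0.3, 0.1]
width: 0.0006
```

Request:
{"method": "step_arm", "body": {"increments": "0.1 0 0.05 0 0 0; 0 0 0 0 0 0"}}

```text
time: 10.15
tool_pos: [0.5211, -0.0284, 0.0282]
ee_rot: [-3.139, -0.489, -0.257]
wrist_force: [-5.1, 1.3, 2.1]
width: 0.0003
```

The force rises to 5 N while the advance stalls at x = -76.5 mm, so the blank is seated against the stop. I back straight off, then raise the tool clear.

Request:
{"method": "step_arm", "body": {"increments": "-0.9 0 -0.47 0 0 0; -2.6 0 -1.4 0 0 0; -2.6 0 -1.4 0 0 0; 0 0 -4 0 0 0; 0 0 -4 0 0 0"}}

```text
time: 10.65
tool_pos: [0.416, -0.0015, 0.0983]
ee_rot: [-3.139, -0.488, -0.256]
wrist_force: [1.7, -0.0, 0.8]
width: 0.0005
```

Request:
{"method": "step_arm", "body": {"increments": "0 0 -2 0 0 0; 0 0 0 0 0 0; 0 0 0 0 0 0; 0 0 0 0 0 0"}}

```text
time: 11.05
tool_pos: [0.4085, 0.0005, 0.1149]
ee_rot: [-3.14, -0.488, -0.257]
wrist_force: [-0.5, -0.7, -1.1]
width: 0.0004
```

Run:
```python
from h import *
C=cam("top");im=snapshot("top")
o=get_obs();print(injig(o["tool_pos"]).round(4),o["wrist_force"].round(1),abs(o["qvel"]).max().round(4))
cv2.imwrite("pics/t4.png",cv2.resize(im[105:255,205:405],None,fx=4,fy=4,interpolation=cv2.INTER_CUBIC)[:,:,::-1])
```

```text
[-0.1927 -0.0005  0.1147] [ 0.1  0.6 -0.8] 0.0071
```

View pics/t4.png

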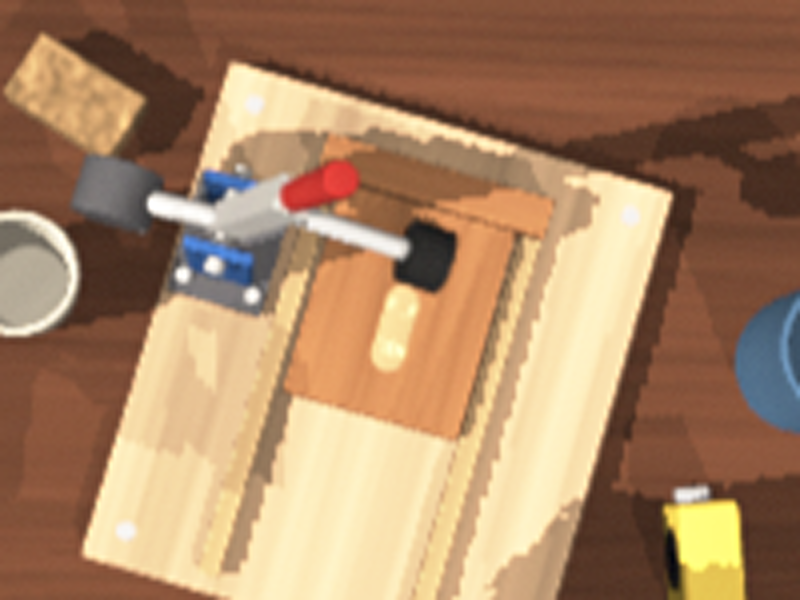

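The blank's far edge touches the stop ((330,195)–(515,232)). Its near edge at (284,388)–(460,438) matches the predicted (280,389)–(455,441) within about 3 mm. The bar is still raised, the bystanders have not moved, and the gripper is clear, so I hand in.

```bash
python3 -c "
from bench import *
print(close_job())"
```

```text
the job is handed in; nothing more can be done
None
```

The hold-down arm stands raised by itself and the blank rests against the end stop. I handed the job in after about 11 s of robot time; it reported no verdict.

- **Raising the arm:** I tilted the shut fingers forward, put them under the red end and pushed it up along its arc past the balance point. It swung on by itself, and the last three pictures all show it nearly upright with nothing touching it.
- **Pushing the blank:** I pushed it from behind with the tilted fingertips until the force rose to about 5 N and the tool stalled at jig x of about -76.5 mm, which is contact with the stop. Then I backed off and raised the tool clear.
- **Last checks:** The top view shows the blank's far edge on the stop and its near edge within about 3 mm of prediction, roughly 2 mm of that sideways, which is about my calibration error. It lies square between the rails. The mug, cup and sanding block look unmoved, as does the part of the tape measure in view. The wrist force was down to noise.
- **Disagreements:** At the first steep tilt one joint came close to its lower range (-0.755 of -0.76), and the tool fell about 16 mm short of the commanded height. I corrected this from the measured pose, and nothing was touched.

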